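Give the lubricator pump a full stroke with its palm grip

TASK

Stand the loose palm grip, pointed foot down, in the dished head of the hand pump's spring plunger and push the plunger straight down with it until it meets its hard stop; keep it firmly there for about a second without forcing it. Then let the plunger rise back all the way under control, not springing up, and leave the grip standing upright in the dish, without disturbing the oil bottle, padlock and screwdriver.

Things in the scene. Friction and masses are not known exactly. Their poses are not given: they have to be found in the camera images.
- pump: Grey hand pump, bolted to the bench: dark base plate 150 x 150 x 12 mm, grey block 84 x 64 mm up to 100 mm high, vertical steel plunger out of its top carrying a conical dish. Origin: centre of the base's underside, on the plunger's axis; z up. White-faced gauge on its -x side. On its +y side a flat arm of the plunger reaches 82 mm from the axis over the stroke cam, 130 mm up.
- dish_rim (a point): Centre of the rim plane of the plunger's dish, 185 mm above the bench when the plunger is up; moves with the plunger. The dish is a cone opening upwards, 62 mm across outside and 50 mm inside at the rim, 21 mm deep inside, with walls 54 degrees from level. With the grip seated in it the grip's centre is 32.5 mm above this point.
- plunger (a joint): Plunger travel in m: 0 up, grows as pressed. With the grip on it, it begins to give at 4 to 8 N of push and takes 0.35 N more per mm. Its hard stop on the cam lies somewhere 10 to 24 mm down, found only by pressing: the spring takes 8 to 17 N there, then the force rises steeply. 20 to 30 N is firm, over 50 N too much. It must not rise faster than 0.15 m/s.
- cam: The plunger's hard stop: dark eccentric disc, 40 mm across, 14 mm thick, on the pump's +y side under the plunger's arm; stays as the last user set it. Origin: on its shaft, 93 mm above the bench.
- grip_center (a point): Loose palm grip, a turned piece 107 mm tall, about 0.22 kg: aluminium conical foot (44 mm across, the lowest 26 mm; tip 16 mm across), neck 26 mm across, black round head 52 mm across with straight sides from 64 to 98 mm above the foot's tip. This point: on its axis, 53.5 mm above the foot's tip; z runs from foot to head. It starts upright in the rest.
- rest_rim (a point): Rest for the grip, fixed to the bench: black round foot of 90 mm with a dish of the same shape as the pump's. This point: centre of its rim, 59 mm above the bench.
- oil: Bystander: white oil bottle, 56 mm across, 130 mm tall, standing. Origin at the centre of its underside.
- padlock: Bystander: brass padlock 50 mm wide, 76 mm tall, standing. Origin at the centre of its underside.
- driver: Bystander: screwdriver 190 mm long, lying along its own x axis.
Things that resemble listed ones, but are neither listed nor needed, are in the scene too. There is more than one size of the pump; the job needs the largest.

How it is judged (in metres and radians):
On the way, in this order (a step that is already met when the one before it is completed fails the run):
1. the grip stands upright, seated in the plunger's dish (horizontal distance between grip_center and dish_rim below 0.006 m and z of grip_center in the frame of dish_rim below 0.036 m and angle between grip_center's own z axis and vertical below 0.14 rad), for 0.1 s.
2. the plunger is pushed firmly against its stop with the grip, for 0.5 s (contact force between plunger and cam above 1.5 N and contact force between grip and plunger above 5 N), for 0.5 s.
3. the plunger is back up (value of joint plunger below 0.0015 m), for 0.2 s.
At the end, for the whole second after the job is handed in: The grip stands in the plunger's dish at rest, within 6 mm of its axis, fully seated (centre less than 36 mm above the rim), within 8 degrees of upright; the plunger is up to within 1.5 mm; oil bottle, padlock and screwdriver are within 30 mm of where they were (all of step 1 and value of joint plunger below 0.0015 m and linear speed of grip below 0.02 m/s and distance of each of oil, padlock, driver from where it was at the start of the episode below 0.03 m); the robot touches nothing.
It fails at once if the plunger is forced (more than 50 N on it) (contact force between any of grip, the fingers and plunger above 50 N).
It fails at once if the plunger springs up faster than 0.2 m/s (velocity of joint plunger below -0.2 m/s).
It fails at once if a bystander is moved more than 30 mm or tipped (distance of any of oil, padlock, driver from where it was at the start of the episode above 0.03 m or angle between any of oil, padlock's own z axis and vertical above 0.5 rad).
It also fails if it takes over 64 s, if anything falls off the work surface, if the arm or the gripper's body presses on something with over 40 N, if the wrist force passes 120 N, or if a joint passes its speed limit or range.

ROBOT

A 6-joint arm with a two-finger parallel gripper is mounted at the origin on the work surface. World frame = base frame: x ahead of the robot, y to its left, z up, the work surface at z = 0. Lengths are in m, angles in degrees, forces in N, time in s.
With the tool pointing down it reaches from about 0.25 to 0.725 m from the base axis. Payload 9.7 kg.
Tool frame: the origin (TCP) lies at the very end of the fingers, on their centre line; the grasp point (between the pads) lies 19 mm behind it; z points along the fingers, y is the line along which they close (so a half turn about z gives the same grasp; the last joint's range is limited). The gripper opens to 85 mm and grips with 20 to 120 N. Pads are 22 mm wide; open, the fingers measure 114 mm over their backs; the gripper's body (76 mm by 85 mm) begins 54 mm behind the grasp point. The pads swing forward as they close: fully open they stand 13 mm farther back than shut.
Start: joints at [68.526, 4.979, 10.078, 95.1, 0, 90], TCP at [0.201, 0.512, 0.231] pointing down, gripper open.
Joint ranges: [-179.16, 179.16], [-48.56, 103.87], [-65.8, 70.77], [-126.05, 130.52], [-82.76, 87.17], [-180, 180]. Speed limits (degrees/s): [127.2, 127.2, 147.25, 180, 180, 180].

INTERFACE

Orientations are given as [roll, pitch, yaw] about the fixed x, y, z axes, in that order (R = Rz(yaw) Ry(pitch) Rx(roll)).
In Python, from workcell import telemetry, optics, workorder gives the robot as it stands.
- The arm moves only by the shell command python3 -m handwheel 'ROWS' [FORCE]. ROWS is JSON, a list of rows, each an object of numbers: "tx", "ty", "tz": the shift along the tool's x, y, z in m; "ax", "ay", "az": the turn, a rotation vector about the tool's x, y, z in degrees; "jaw": the gripper command: -1 is shut, 1 is fully open, values between are in proportion. A call has exactly 10 rows; each row shifts and turns the commanded pose from where the row before left it, along the tool's axes as they then stand; what a row does not reach is not made up. A row lasts 1/8 s, in which the tool goes at most 62.5 mm and 10.7 degrees, less where a joint would pass 70% of its speed; a pose out of reach is approached as far as the arm can. A call is refused whole if a number of a shift passes 0.0625 or a number of a turn 10.7, either way. A call with a gripper value outside its range is refused whole. The fingers move at their own pace and stop on an object; FORCE is the grip in N (left out, the last holds). Time passes only in rows, so rows that do not move let the fingers close, or fill a call up. It gives the time, the measured TCP pose, the force, the opening and the grip force at its end, in the units of the state.
- telemetry.get_obs(): the state, without advancing time (a new reading comes with each control period).
- optics.camera(name): name is "scene" or "top"; returns a dict with "color" (420x560x3 uint8, red, green, blue), "K" (3x3 intrinsics, pixels), "extrinsics" (4x4, takes a point from camera to world coordinates). Camera axes: x right, y down, z forward; pixel columns grow to the right and rows downward; lengths in m; the calibration is good to about 2 mm. A picture is of the moment at which its call begins. There is no depth.
- workorder.job_done(): hands the job in; it is judged then, once.
The state is a dict: "time": time; "q": joint angles; "qd": joint speeds; "joint_efforts": joint torques, N m; "ee_pos": TCP position; "tcp_rot": TCP orientation; "wrist_force": force on the tool from outside, world axes, zero at the start; "torque": the same for the moment, N m; "opening": finger opening in m; "grasp_force": force on a finger pad.
Only numpy, scipy, OpenCV 4.12 (cv2) and the standard library are available. Lean on these libraries where they do the work, as an engineer would, in place of code of your own. Each camera call takes 0.05 s, during which the arm holds its last target. There are 200 camera calls.

## Working session

There is one attempt and no reset: what is moved stays moved. The work goes in short steps, Python scripts to look and compute and a shell command to move; the robot and the scene stay as the last step left them, time stands still between calls to the robot, and variables do not carry over. Pictures are saved under pics/ and viewed, at most 10 in all, crops included, and the job is handed in when it is done.

```bash
mkdir -p pics; ls; python3 - <<'E'
from workcell import telemetry, optics
import cv2
o=telemetry.get_obs();print(o)
for n in("scene","top"):
    c=optics.camera(n);cv2.imwrite(f"pics/{n}0.png",c["color"][:,:,::-1]);print(n,c["K"].tolist(),c["extrinsics"].round(4).tolist())
E
```

```text
pics
{'time': 0.0, 'q': array([ 6.85258535e+01,  5.01111866e+00,  1.00339610e+01,  9.50996031e+01,
       -4.95247427e-05,  9.00023112e+01]), 'qd': array([ 0.0209729 , -0.06824203, -0.03666066, -0.06493179,  0.12336641,
        0.00329264]), 'joint_efforts': array([ 2.79282962e-03, -5.20392072e+01,  4.64804792e+01,  1.63556373e-02,
        2.81374207e-05,  6.22565295e-06]), 'ee_pos': array([0.20125978, 0.51160391, 0.23057848]), 'tcp_rot': array([-1.79923239e+02,  5.26210303e-05,  1.58523542e+02]), 'wrist_force': array([-0.65854582,  0.35579408, -0.05579389]), 'torque': array([ 0.00539773,  0.02887712, -0.01313216]), 'grasp_force': 0.0, 'opening': 0.08548585894991545}
scene [[392.93225248218675, 0.0, 275.6539090688949], [0.0, 392.93225248218675, 199.71007431820274], [0.0, 0.0, 1.0]] [[-0.0715, 0.7007, -0.7099, 1.1669], [0.9974, 0.0585, -0.0427, 0.1061], [0.0116, -0.7111, -0.703, 0.7244], [0.0, 0.0, 0.0, 1.0]]
top [[521.4931469358171, 0.0, 278.6654231308394], [0.0, 521.4931469358171, 209.97979498325088], [0.0, 0.0, 1.0]] [[-0.0286, -0.9978, 0.0594, 0.4463], [-0.9996, 0.028, -0.0104, 0.0975], [0.0087, -0.0597, -0.9982, 1.3965], [0.0, 0.0, 0.0, 1.0]]
```

View pics/scene0.png

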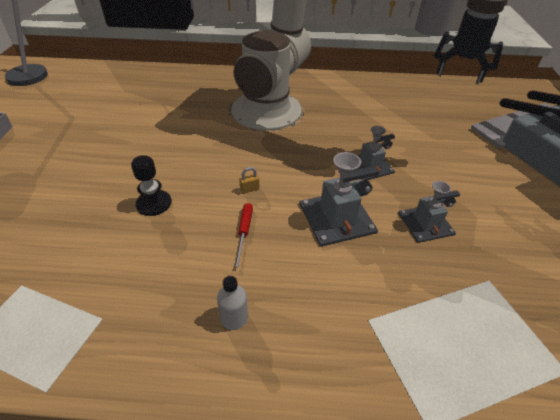

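View pics/top0.png

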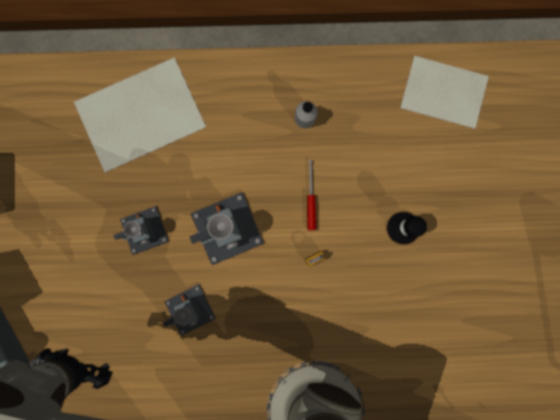

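The largest pump is at about (225,228) in top and (338,205) in scene. The grip stands in its rest at about (404,228) in top and (150,185) in scene. I'll zoom in on both for precise measurement.

```bash
python3 - <<'E'
import cv2,numpy as np
t=cv2.imread("pics/top0.png");s=cv2.imread("pics/scene0.png")
f=lambda im,x,y,w,h:cv2.convertScaleAbs(cv2.resize(im[y:y+h,x:x+w],(400,300),interpolation=cv2.INTER_CUBIC),alpha=1.8,beta=15)
a=np.vstack([np.hstack([f(t,180,190,100,75),f(t,370,190,100,75)]),np.hstack([f(s,290,145,100,75),f(s,100,145,100,75)])])
cv2.imwrite("pics/crop0.png",a)
E
```

```text
(no output)
```

View pics/crop0.png

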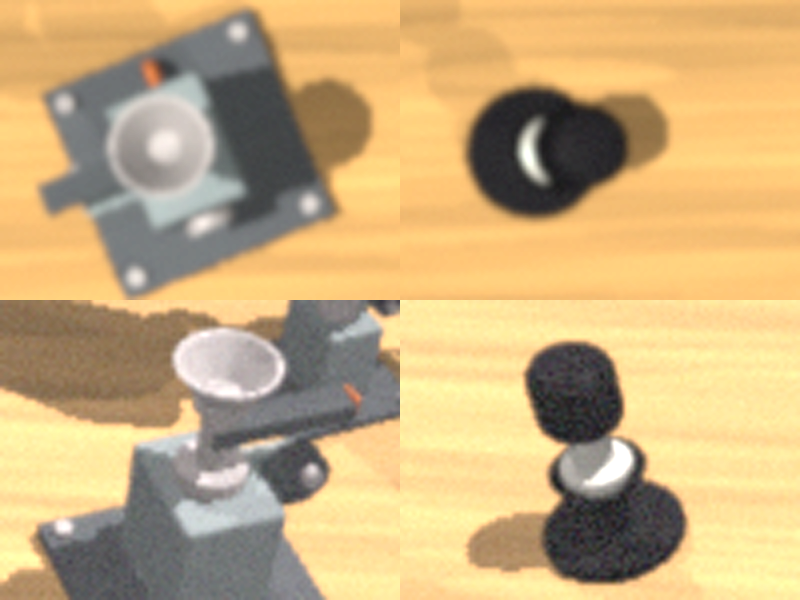

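```bash
cat > h.py <<'E'
import numpy as np
from workcell import optics
C={n:optics.camera(n) for n in("scene","top")}
def at(n,u,v,z):
    c=C[n];E=c["extrinsics"];d=E[:3,:3]@np.linalg.solve(c["K"],[u,v,1]);p=E[:3,3]
    return (p+d*(z-p[2])/d[2])
def px(n,P):
    c=C[n];E=c["extrinsics"];q=c["K"]@(E[:3,:3].T@(np.array(P)-E[:3,3]));return q[:2]/q[2]
E
python3 - <<'E'
from h import *
z=lambda x0,y0,X,Y:(x0+(X+.5)/4-.5,y0+(Y+.5)/4-.5)
p=lambda l,n,a,h:print(l,n,at(n,*a,h).round(4))
p("dish","top",z(180,190,160.5,146),.185);p("dish","scene",z(290,145,229,66),.185)
for b in[(238,32),(310,204),(135,277),(63,103),(186.5,154)]:p("bolt","top",z(180,190,*b),.014)
p("armtip","top",z(180,190,52,197),.137)
p("head","top",z(370,190,186,145),.142)
p("restfoot","top",z(370,190,135,150.5),.006)
p("restrim","scene",z(100,145,198,170),.059)
p("foot","scene",z(100,145,215,230),.008)
p("headmid","scene",z(100,145,174,93),.119)
p("oil","top",(307,107),.13);p("padlock","top",(315,258),.04);p("driver","top",(311,195),.01)
E
```

```text
dish top [0.4848 0.2227 0.185 ]
dish scene [0.4903 0.2191 0.185 ]
bolt top [0.5645 0.1872 0.014 ]
bolt top [0.4491 0.1424 0.014 ]
bolt top [0.4043 0.259  0.014 ]
bolt top [0.5205 0.3042 0.014 ]
bolt top [0.4844 0.2233 0.014 ]
armtip top [0.4575 0.2935 0.137 ]
head top [ 0.4733 -0.2458  0.142 ]
restfoot top [ 0.4736 -0.2487  0.006 ]
restrim scene [ 0.4769 -0.2498  0.059 ]
foot scene [ 0.4784 -0.2493  0.008 ]
headmid scene [ 0.4746 -0.2518  0.119 ]
oil top [0.7738 0.0073 0.13  ]
padlock top [ 0.3998 -0.0072  0.04  ]
driver top [ 0.5665 -0.0044  0.01  ]
```

```bash
python3 -m handwheel '[{"az":9.6,"tz":-0.009},{"az":9.6,"tz":-0.009},{"az":9.6,"tz":-0.009},{"az":9.6,"tz":-0.009},{"az":9.6,"tz":-0.009},{"az":9.6,"tz":-0.009},{"az":9.6,"tz":-0.009},{"az":9.6,"tz":-0.009},{"az":9.6,"tz":-0.009},{"az":9.6,"tz":-0.009}]'
python3 -m handwheel '[{"tx":-0.0274,"ty":0.0297},{"tx":-0.0274,"ty":0.0297},{"tx":-0.0274,"ty":0.0297},{"tx":-0.0274,"ty":0.0297},{"tx":-0.0274,"ty":0.0297},{"tx":-0.0274,"ty":0.0297},{"tx":-0.0274,"ty":0.0297},{"tx":-0.0274,"ty":0.0297},{"tx":-0.0274,"ty":0.0297},{"tx":-0.0274,"ty":0.0297}]'
python3 -m handwheel '[{"tx":-0.0274,"ty":0.0297},{"tx":-0.0274,"ty":0.0297},{"tx":-0.0274,"ty":0.0297},{"tx":-0.0274,"ty":0.0297},{"tx":-0.0274,"ty":0.0297},{"tx":-0.0274,"ty":0.0297},{"tx":-0.0274,"ty":0.0297},{"tx":-0.0274,"ty":0.0297},{"tx":-0.0214,"ty":0.0237},{"tx":-0.01,"ty":0.01}]'
```

```text
$[0]: bad value
$[0]: bad value
$[0]: bad value
```

```bash
python3 -m handwheel '[{"tx":0,"ty":0,"tz":-0.009,"ax":0,"ay":0,"az":9.6,"jaw":1},{"tx":0,"ty":0,"tz":-0.009,"ax":0,"ay":0,"az":9.6,"jaw":1},{"tx":0,"ty":0,"tz":-0.009,"ax":0,"ay":0,"az":9.6,"jaw":1},{"tx":0,"ty":0,"tz":-0.009,"ax":0,"ay":0,"az":9.6,"jaw":1},{"tx":0,"ty":0,"tz":-0.009,"ax":0,"ay":0,"az":9.6,"jaw":1},{"tx":0,"ty":0,"tz":-0.009,"ax":0,"ay":0,"az":9.6,"jaw":1},{"tx":0,"ty":0,"tz":-0.009,"ax":0,"ay":0,"az":9.6,"jaw":1},{"tx":0,"ty":0,"tz":-0.009,"ax":0,"ay":0,"az":9.6,"jaw":1},{"tx":0,"ty":0,"tz":-0.009,"ax":0,"ay":0,"az":9.6,"jaw":1},{"tx":0,"ty":0,"tz":-0.009,"ax":0,"ay":0,"az":9.6,"jaw":1}]'
```

```text
time: 1.45
ee_pos: [0.2259, 0.5004, 0.3213]
tcp_rot: [-178.8, 0.1, 65.0]
wrist_force: [0.1, 0.3, -0.1]
opening: 0.0855
grasp_force: 0.0
```

```bash
python3 -m handwheel '[{"tx":-0.0274,"ty":0.0297,"tz":0,"ax":0,"ay":0,"az":0,"jaw":1},{"tx":-0.0274,"ty":0.0297,"tz":0,"ax":0,"ay":0,"az":0,"jaw":1},{"tx":-0.0274,"ty":0.0297,"tz":0,"ax":0,"ay":0,"az":0,"jaw":1},{"tx":-0.0274,"ty":0.0297,"tz":0,"ax":0,"ay":0,"az":0,"jaw":1},{"tx":-0.0274,"ty":0.0297,"tz":0,"ax":0,"ay":0,"az":0,"jaw":1},{"tx":-0.0274,"ty":0.0297,"tz":0,"ax":0,"ay":0,"az":0,"jaw":1},{"tx":-0.0274,"ty":0.0297,"tz":0,"ax":0,"ay":0,"az":0,"jaw":1},{"tx":-0.0274,"ty":0.0297,"tz":0,"ax":0,"ay":0,"az":0,"jaw":1},{"tx":-0.0274,"ty":0.0297,"tz":0,"ax":0,"ay":0,"az":0,"jaw":1},{"tx":-0.0274,"ty":0.0297,"tz":0,"ax":0,"ay":0,"az":0,"jaw":1}]'
python3 -m handwheel '[{"tx":-0.0274,"ty":0.0297,"tz":0,"ax":0,"ay":0,"az":0,"jaw":1},{"tx":-0.0274,"ty":0.0297,"tz":0,"ax":0,"ay":0,"az":0,"jaw":1},{"tx":-0.0274,"ty":0.0297,"tz":0,"ax":0,"ay":0,"az":0,"jaw":1},{"tx":-0.0274,"ty":0.0297,"tz":0,"ax":0,"ay":0,"az":0,"jaw":1},{"tx":-0.0274,"ty":0.0297,"tz":0,"ax":0,"ay":0,"az":0,"jaw":1},{"tx":-0.0274,"ty":0.0297,"tz":0,"ax":0,"ay":0,"az":0,"jaw":1},{"tx":-0.0274,"ty":0.0297,"tz":0,"ax":0,"ay":0,"az":0,"jaw":1},{"tx":-0.0274,"ty":0.0297,"tz":0,"ax":0,"ay":0,"az":0,"jaw":1},{"tx":0,"ty":0,"tz":0,"ax":0,"ay":0,"az":0,"jaw":1},{"tx":0,"ty":0,"tz":0,"ax":0,"ay":0,"az":0,"jaw":1}]'
```

```text
time: 2.7
ee_pos: [0.3806, 0.1249, 0.3151]
tcp_rot: [-178.8, 0.0, 65.0]
wrist_force: [0.6, 0.6, -0.2]
opening: 0.0853
grasp_force: 0.0
time: 3.95
ee_pos: [0.5029, -0.1727, 0.3101]
tcp_rot: [-178.8, 0.0, 65.0]
wrist_force: [-0.7, -0.4, -0.3]
opening: 0.0855
grasp_force: 0.0
```

```bash
python3 -m handwheel '[{"tx":0,"ty":0,"tz":0,"ax":-1.2,"ay":0,"az":0,"jaw":1},{"tx":-0.02,"ty":0.002,"tz":0.02,"ax":0,"ay":0,"az":0,"jaw":1},{"tx":-0.02,"ty":0.002,"tz":0.02,"ax":0,"ay":0,"az":0,"jaw":1},{"tx":-0.02,"ty":0.002,"tz":0.02,"ax":0,"ay":0,"az":0,"jaw":1},{"tx":-0.02,"ty":0.001,"tz":0.02,"ax":0,"ay":0,"az":0,"jaw":1},{"tx":0,"ty":0,"tz":0.01,"ax":0,"ay":0,"az":0,"jaw":1},{"tx":0,"ty":0,"tz":0,"ax":0,"ay":0,"az":0,"jaw":1},{"tx":0,"ty":0,"tz":0,"ax":0,"ay":0,"az":0,"jaw":1},{"tx":0,"ty":0,"tz":0,"ax":0,"ay":0,"az":0,"jaw":1},{"tx":0,"ty":0,"tz":0,"ax":0,"ay":0,"az":0,"jaw":1}]' 80
python3 - <<'E'
from h import *
import cv2
f=lambda n,x,y:cv2.convertScaleAbs(cv2.resize(C[n]["color"][y:y+100,x:x+133,::-1],(400,300),interpolation=3),alpha=1.8,beta=15)
cv2.imwrite("pics/c1.png",np.hstack([f("top",350,180),f("scene",85,105)]))
E
```

```text
time: 5.2
ee_pos: [0.4759, -0.2482, 0.2207]
tcp_rot: [180.0, 0.0, 65.0]
wrist_force: [-0.4, 0.4, 0.0]
opening: 0.0852
grasp_force: 0.0
```

View pics/c1.png

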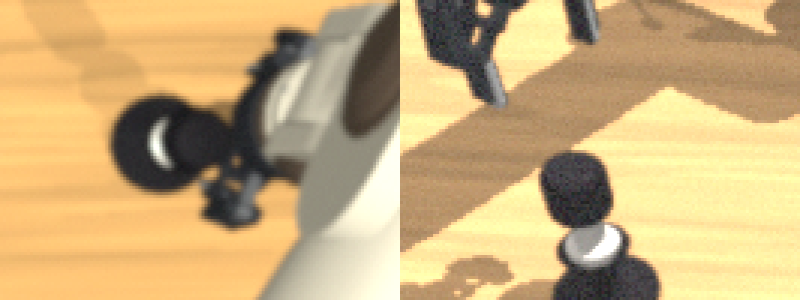

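The crop shows the two open fingers straddling the head, which is at crop (577,187) in the scene half. Next I descend and close.

```bash
python3 -m handwheel '[{"tx":0,"ty":0,"tz":0.02,"ax":0,"ay":0,"az":0,"jaw":1},{"tx":0,"ty":0,"tz":0.02,"ax":0,"ay":0,"az":0,"jaw":1},{"tx":0,"ty":0,"tz":0.02,"ax":0,"ay":0,"az":0,"jaw":1},{"tx":0,"ty":0,"tz":0.02,"ax":0,"ay":0,"az":0,"jaw":1},{"tx":0,"ty":0,"tz":0.02,"ax":0,"ay":0,"az":0,"jaw":1},{"tx":0,"ty":0,"tz":0.02,"ax":0,"ay":0,"az":0,"jaw":1},{"tx":0,"ty":0,"tz":0,"ax":0,"ay":0,"az":0,"jaw":1},{"tx":0,"ty":0,"tz":0,"ax":0,"ay":0,"az":0,"jaw":1},{"tx":0,"ty":0,"tz":0,"ax":0,"ay":0,"az":0,"jaw":0.4},{"tx":0,"ty":0,"tz":0,"ax":0,"ay":0,"az":0,"jaw":0.4}]' 40
python3 -m handwheel '[{"tx":0,"ty":0,"tz":0,"ax":0,"ay":0,"az":0,"jaw":0.3},{"tx":0,"ty":0,"tz":0,"ax":0,"ay":0,"az":0,"jaw":0.25},{"tx":0,"ty":0,"tz":0,"ax":0,"ay":0,"az":0,"jaw":0.2},{"tx":0,"ty":0,"tz":0,"ax":0,"ay":0,"az":0,"jaw":0.1},{"tx":0,"ty":0,"tz":0,"ax":0,"ay":0,"az":0,"jaw":-1},{"tx":0,"ty":0,"tz":0,"ax":0,"ay":0,"az":0,"jaw":-1},{"tx":0,"ty":0,"tz":0,"ax":0,"ay":0,"az":0,"jaw":-1},{"tx":0,"ty":0,"tz":0,"ax":0,"ay":0,"az":0,"jaw":-1},{"tx":0,"ty":0,"tz":0,"ax":0,"ay":0,"az":0,"jaw":-1},{"tx":0,"ty":0,"tz":0,"ax":0,"ay":0,"az":0,"jaw":-1}]' 40
```

```text
time: 6.55
ee_pos: [0.4758, -0.2486, 0.1009]
tcp_rot: [180.0, 0.0, 65.0]
wrist_force: [0.3, 0.8, -0.5]
opening: 0.0596
grasp_force: 0.0
time: 7.8
ee_pos: [0.4754, -0.2484, 0.1006]
tcp_rot: [-180.0, 0.0, 65.0]
wrist_force: [-3.2, 1.6, 5.6]
opening: 0.0504
grasp_force: 41.3
```

```bash
python3 -m handwheel '[{"tx":0,"ty":0,"tz":0,"ax":0,"ay":0,"az":0,"jaw":-1},{"tx":0,"ty":0,"tz":0,"ax":0,"ay":0,"az":0,"jaw":-1},{"tx":0,"ty":0,"tz":-0.015,"ax":0,"ay":0,"az":0,"jaw":-1},{"tx":0,"ty":0,"tz":-0.035,"ax":0,"ay":0,"az":0,"jaw":-1},{"tx":0,"ty":0,"tz":-0.04,"ax":0,"ay":0,"az":0,"jaw":-1},{"tx":0,"ty":0,"tz":-0.04,"ax":0,"ay":0,"az":0,"jaw":-1},{"tx":0,"ty":0,"tz":-0.04,"ax":0,"ay":0,"az":0,"jaw":-1},{"tx":0,"ty":0,"tz":-0.03,"ax":0,"ay":0,"az":0,"jaw":-1},{"tx":0,"ty":0,"tz":0,"ax":0,"ay":0,"az":0,"jaw":-1},{"tx":0,"ty":0,"tz":0,"ax":0,"ay":0,"az":0,"jaw":-1}]' 90
python3 -m handwheel '[{"tx":0.01,"ty":-0.0044,"tz":0,"ax":0,"ay":0,"az":0,"jaw":-1},{"tx":0.02,"ty":-0.0087,"tz":0,"ax":0,"ay":0,"az":0,"jaw":-1},{"tx":0.025,"ty":-0.0109,"tz":0,"ax":0,"ay":0,"az":0,"jaw":-1},{"tx":0.025,"ty":-0.0109,"tz":0,"ax":0,"ay":0,"az":0,"jaw":-1},{"tx":0.025,"ty":-0.0109,"tz":0,"ax":0,"ay":0,"az":0,"jaw":-1},{"tx":0.025,"ty":-0.0109,"tz":0,"ax":0,"ay":0,"az":0,"jaw":-1},{"tx":0.025,"ty":-0.0109,"tz":0,"ax":0,"ay":0,"az":0,"jaw":-1},{"tx":0.025,"ty":-0.0109,"tz":0,"ax":0,"ay":0,"az":0,"jaw":-1},{"tx":0.025,"ty":-0.0109,"tz":0,"ax":0,"ay":0,"az":0,"jaw":-1},{"tx":0.025,"ty":-0.0109,"tz":0,"ax":0,"ay":0,"az":0,"jaw":-1}]'
python3 -m handwheel '[{"tx":0.025,"ty":-0.0109,"tz":0,"ax":0,"ay":0,"az":0,"jaw":-1},{"tx":0.025,"ty":-0.0109,"tz":0,"ax":0,"ay":0,"az":0,"jaw":-1},{"tx":0.025,"ty":-0.0109,"tz":0,"ax":0,"ay":0,"az":0,"jaw":-1},{"tx":0.025,"ty":-0.0109,"tz":0,"ax":0,"ay":0,"az":0,"jaw":-1},{"tx":0.025,"ty":-0.0109,"tz":0,"ax":0,"ay":0,"az":0,"jaw":-1},{"tx":0.025,"ty":-0.0109,"tz":0,"ax":0,"ay":0,"az":0,"jaw":-1},{"tx":0.025,"ty":-0.0109,"tz":0,"ax":0,"ay":0,"az":0,"jaw":-1},{"tx":0.02,"ty":-0.0086,"tz":0,"ax":0,"ay":0,"az":0,"jaw":-1},{"tx":0,"ty":0,"tz":0,"ax":0,"ay":0,"az":0,"jaw":-1},{"tx":0,"ty":0,"tz":0,"ax":0,"ay":0,"az":0,"jaw":-1}]'
```

```text
time: 9.05
ee_pos: [0.4756, -0.2483, 0.2989]
tcp_rot: [-179.9, 0.0, 65.0]
wrist_force: [0.4, 0.5, -2.9]
opening: 0.0494
grasp_force: 94.1
time: 10.3
ee_pos: [0.4811, 0.0039, 0.2992]
tcp_rot: [-179.9, 0.0, 65.0]
wrist_force: [0.2, 1.0, -3.5]
opening: 0.0494
grasp_force: 94.0
time: 11.55
ee_pos: [0.4867, 0.2149, 0.2996]
tcp_rot: [-180.0, 0.1, 65.0]
wrist_force: [-0.9, -0.4, -3.5]
opening: 0.0492
grasp_force: 93.8
```

```bash
python3 -m handwheel '[{"tx":0.0064,"ty":-0.002,"tz":0,"ax":0,"ay":0,"az":0,"jaw":-1},{"tx":0,"ty":0,"tz":0.01,"ax":0,"ay":0,"az":0,"jaw":-1},{"tx":0,"ty":0,"tz":0.01,"ax":0,"ay":0,"az":0,"jaw":-1},{"tx":0,"ty":0,"tz":0.01,"ax":0,"ay":0,"az":0,"jaw":-1},{"tx":0,"ty":0,"tz":0.01,"ax":0,"ay":0,"az":0,"jaw":-1},{"tx":0,"ty":0,"tz":0.005,"ax":0,"ay":0,"az":0,"jaw":-1},{"tx":0,"ty":0,"tz":0.004,"ax":0,"ay":0,"az":0,"jaw":-1},{"tx":0,"ty":0,"tz":0,"ax":0,"ay":0,"az":0,"jaw":-1},{"tx":0,"ty":0,"tz":0,"ax":0,"ay":0,"az":0,"jaw":-1},{"tx":0,"ty":0,"tz":0,"ax":0,"ay":0,"az":0,"jaw":-1}]'
python3 - <<'E'
from h import *
import cv2
f=lambda n,x,y:cv2.convertScaleAbs(cv2.resize(C[n]["color"][y:y+75,x:x+75,::-1],(400,400),interpolation=3),alpha=1.8,beta=15)
cv2.imwrite("pics/c2.png",np.hstack([f("top",180,190),f("scene",310,100)]))
E
```

```text
time: 12.8
ee_pos: [0.4882, 0.2218, 0.2514]
tcp_rot: [180.0, 0.0, 65.0]
wrist_force: [-0.8, -0.0, -2.6]
opening: 0.0496
grasp_force: 93.9
```

View pics/c2.png

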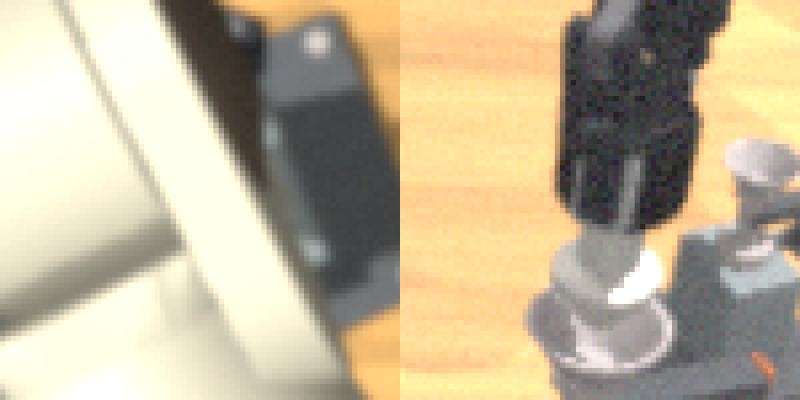

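```bash
python3 - <<'E'
from h import *
for P in[(.488,.2215,.185),(.488,.2215,.2148),(.488,.2215,.19),(.488,.2215,.235)]:
    print(P,((px("scene",P)-[310,100]+.5)*5.333-.5+[400,0]).round(1))
z=lambda X,Y:(310+(X+.5)/5.333-.5,100+(Y+.5)/5.333-.5)
print(at("scene",*z(201.5,326),.185),at("scene",*z(207.5,272),.2148),at("scene",*z(213,250),.226))
E
```

```text
(0.488, 0.2215, 0.185) [604.3 324.9]
(0.488, 0.2215, 0.2148) [614.8 266.5]
(0.488, 0.2215, 0.19) [606.  315.3]
(0.488, 0.2215, 0.235) [622.3 225.2]
[0.48879601 0.22032189 0.185     ] [0.49183818 0.21836931 0.2148    ] [0.49226859 0.21891466 0.226     ]
```

```bash
python3 -m handwheel '[{"tx":0.0007,"ty":-0.002,"tz":0,"ax":0,"ay":0,"az":0,"jaw":-1},{"tx":0,"ty":0,"tz":0.005,"ax":0,"ay":0,"az":0,"jaw":-1},{"tx":0,"ty":0,"tz":0.005,"ax":0,"ay":0,"az":0,"jaw":-1},{"tx":0,"ty":0,"tz":0.004,"ax":0,"ay":0,"az":0,"jaw":-1},{"tx":0,"ty":0,"tz":0.003,"ax":0,"ay":0,"az":0,"jaw":-1},{"tx":0,"ty":0,"tz":0.002,"ax":0,"ay":0,"az":0,"jaw":-1},{"tx":0,"ty":0,"tz":0.001,"ax":0,"ay":0,"az":0,"jaw":-1},{"tx":0,"ty":0,"tz":0,"ax":0,"ay":0,"az":0,"jaw":-1},{"tx":0,"ty":0,"tz":0,"ax":0,"ay":0,"az":0,"jaw":-1},{"tx":0,"ty":0,"tz":0,"ax":0,"ay":0,"az":0,"jaw":-1}]'

```

```text
time: 14.25
ee_pos: [0.4866, 0.2232, 0.2312]
tcp_rot: [-180.0, 0.0, 65.0]
wrist_force: [0.7, 1.2, -2.1]
opening: 0.0495
grasp_force: 93.9
```

```bash
python3 -m handwheel '[{"tx":0,"ty":0,"tz":0.001,"ax":0,"ay":0,"az":0,"jaw":-1},{"tx":0,"ty":0,"tz":0,"ax":0,"ay":0,"az":0,"jaw":-1},{"tx":0,"ty":0,"tz":0.001,"ax":0,"ay":0,"az":0,"jaw":-1},{"tx":0,"ty":0,"tz":0,"ax":0,"ay":0,"az":0,"jaw":-1},{"tx":0,"ty":0,"tz":0.001,"ax":0,"ay":0,"az":0,"jaw":-1},{"tx":0,"ty":0,"tz":0,"ax":0,"ay":0,"az":0,"jaw":-1},{"tx":0,"ty":0,"tz":0.001,"ax":0,"ay":0,"az":0,"jaw":-1},{"tx":0,"ty":0,"tz":0,"ax":0,"ay":0,"az":0,"jaw":-1},{"tx":0,"ty":0,"tz":0,"ax":0,"ay":0,"az":0,"jaw":-1},{"tx":0,"ty":0,"tz":0,"ax":0,"ay":0,"az":0,"jaw":-1}]'

```

```text
time: 15.5
ee_pos: [0.4865, 0.2232, 0.2271]
tcp_rot: [-180.0, 0.0, 65.0]
wrist_force: [0.1, 0.8, -3.1]
opening: 0.0495
grasp_force: 93.9
```

```bash
python3 -m handwheel '[{"tx":0,"ty":0,"tz":0.001,"ax":0,"ay":0,"az":0,"jaw":-1},{"tx":0,"ty":0,"tz":0,"ax":0,"ay":0,"az":0,"jaw":-1},{"tx":0,"ty":0,"tz":0.001,"ax":0,"ay":0,"az":0,"jaw":-1},{"tx":0,"ty":0,"tz":0,"ax":0,"ay":0,"az":0,"jaw":-1},{"tx":0,"ty":0,"tz":0,"ax":0,"ay":0,"az":0,"jaw":-1},{"tx":0,"ty":0,"tz":0,"ax":0,"ay":0,"az":0,"jaw":-1},{"tx":0,"ty":0,"tz":0,"ax":0,"ay":0,"az":0,"jaw":-1},{"tx":0,"ty":0,"tz":0,"ax":0,"ay":0,"az":0,"jaw":-1},{"tx":0,"ty":0,"tz":0,"ax":0,"ay":0,"az":0,"jaw":-1},{"tx":0,"ty":0,"tz":0,"ax":0,"ay":0,"az":0,"jaw":-1}]'

```

```text
time: 16.75
ee_pos: [0.4866, 0.2233, 0.226]
tcp_rot: [180.0, -0.0, 65.0]
wrist_force: [-2.2, -0.4, 6.2]
opening: 0.0497
grasp_force: 94.9
```

```bash
python3 -m handwheel '[{"tx":-0.0002,"ty":-0.0004,"tz":0.001,"ax":0,"ay":0,"az":0,"jaw":-1},{"tx":0,"ty":0,"tz":0.001,"ax":0,"ay":0,"az":0,"jaw":-1},{"tx":0,"ty":0,"tz":0.001,"ax":0,"ay":0,"az":0,"jaw":-1},{"tx":0,"ty":0,"tz":0.001,"ax":0,"ay":0,"az":0,"jaw":-1},{"tx":0,"ty":0,"tz":0.001,"ax":0,"ay":0,"az":0,"jaw":-1},{"tx":0,"ty":0,"tz":0.001,"ax":0,"ay":0,"az":0,"jaw":-1},{"tx":0,"ty":0,"tz":0.001,"ax":0,"ay":0,"az":0,"jaw":-1},{"tx":0,"ty":0,"tz":0.001,"ax":0,"ay":0,"az":0,"jaw":-1},{"tx":0,"ty":0,"tz":0,"ax":0,"ay":0,"az":0,"jaw":-1},{"tx":0,"ty":0,"tz":0,"ax":0,"ay":0,"az":0,"jaw":-1}]'

```

```text
time: 18.0
ee_pos: [0.4865, 0.2233, 0.2185]
tcp_rot: [179.9, -0.1, 65.0]
wrist_force: [-0.7, -0.2, 8.4]
opening: 0.0495
grasp_force: 95.1
```

```bash
python3 -m handwheel '[{"tx":0,"ty":0,"tz":0.001,"ax":0,"ay":0,"az":0,"jaw":-1},{"tx":0,"ty":0,"tz":0,"ax":0,"ay":0,"az":0,"jaw":-1},{"tx":0,"ty":0,"tz":0.001,"ax":0,"ay":0,"az":0,"jaw":-1},{"tx":0,"ty":0,"tz":0,"ax":0,"ay":0,"az":0,"jaw":-1},{"tx":0,"ty":0,"tz":0.001,"ax":0,"ay":0,"az":0,"jaw":-1},{"tx":0,"ty":0,"tz":0,"ax":0,"ay":0,"az":0,"jaw":-1},{"tx":0,"ty":0,"tz":0,"ax":0,"ay":0,"az":0,"jaw":-1},{"tx":0,"ty":0,"tz":0,"ax":0,"ay":0,"az":0,"jaw":-1},{"tx":0,"ty":0,"tz":0,"ax":0,"ay":0,"az":0,"jaw":-1},{"tx":0,"ty":0,"tz":0,"ax":0,"ay":0,"az":0,"jaw":-1}]'

```

```text
time: 19.25
ee_pos: [0.4865, 0.2233, 0.2157]
tcp_rot: [179.9, -0.1, 65.0]
wrist_force: [-0.9, -1.7, 9.9]
opening: 0.0495
grasp_force: 95.2
```

```bash
python3 -m handwheel '[{"tx":0,"ty":0,"tz":0.001,"ax":0,"ay":0,"az":0,"jaw":-1},{"tx":0,"ty":0,"tz":0,"ax":0,"ay":0,"az":0,"jaw":-1},{"tx":0,"ty":0,"tz":0.001,"ax":0,"ay":0,"az":0,"jaw":-1},{"tx":0,"ty":0,"tz":0,"ax":0,"ay":0,"az":0,"jaw":-1},{"tx":0,"ty":0,"tz":0.0005,"ax":0,"ay":0,"az":0,"jaw":-1},{"tx":0,"ty":0,"tz":0,"ax":0,"ay":0,"az":0,"jaw":-1},{"tx":0,"ty":0,"tz":0,"ax":0,"ay":0,"az":0,"jaw":-1},{"tx":0,"ty":0,"tz":0,"ax":0,"ay":0,"az":0,"jaw":-1},{"tx":0,"ty":0,"tz":0,"ax":0,"ay":0,"az":0,"jaw":-1},{"tx":0,"ty":0,"tz":0,"ax":0,"ay":0,"az":0,"jaw":-1}]'

```

```text
time: 20.5
ee_pos: [0.4865, 0.2233, 0.2134]
tcp_rot: [179.9, -0.1, 65.0]
wrist_force: [-1.6, -1.4, 9.9]
opening: 0.0495
grasp_force: 95.3
```

```bash
python3 -m handwheel '[{"tx":0,"ty":0,"tz":0.001,"ax":0,"ay":0,"az":0,"jaw":-1},{"tx":0,"ty":0,"tz":0,"ax":0,"ay":0,"az":0,"jaw":-1},{"tx":0,"ty":0,"tz":0.001,"ax":0,"ay":0,"az":0,"jaw":-1},{"tx":0,"ty":0,"tz":0,"ax":0,"ay":0,"az":0,"jaw":-1},{"tx":0,"ty":0,"tz":0.0005,"ax":0,"ay":0,"az":0,"jaw":-1},{"tx":0,"ty":0,"tz":0,"ax":0,"ay":0,"az":0,"jaw":-1},{"tx":0,"ty":0,"tz":0,"ax":0,"ay":0,"az":0,"jaw":-1},{"tx":0,"ty":0,"tz":0,"ax":0,"ay":0,"az":0,"jaw":-1},{"tx":0,"ty":0,"tz":0,"ax":0,"ay":0,"az":0,"jaw":-1},{"tx":0,"ty":0,"tz":0,"ax":0,"ay":0,"az":0,"jaw":-1}]'

```

```text
time: 21.75
ee_pos: [0.4865, 0.2233, 0.211]
tcp_rot: [179.9, -0.1, 65.0]
wrist_force: [-2.2, 0.1, 13.3]
opening: 0.0498
grasp_force: 95.4
```

```bash
python3 -m handwheel '[{"tx":0,"ty":0,"tz":0.0007,"ax":0,"ay":0,"az":0,"jaw":-1},{"tx":0,"ty":0,"tz":0,"ax":0,"ay":0,"az":0,"jaw":-1},{"tx":0,"ty":0,"tz":0.0008,"ax":0,"ay":0,"az":0,"jaw":-1},{"tx":0,"ty":0,"tz":0,"ax":0,"ay":0,"az":0,"jaw":-1},{"tx":0,"ty":0,"tz":0,"ax":0,"ay":0,"az":0,"jaw":-1},{"tx":0,"ty":0,"tz":0,"ax":0,"ay":0,"az":0,"jaw":-1},{"tx":0,"ty":0,"tz":0,"ax":0,"ay":0,"az":0,"jaw":-1},{"tx":0,"ty":0,"tz":0,"ax":0,"ay":0,"az":0,"jaw":-1},{"tx":0,"ty":0,"tz":0,"ax":0,"ay":0,"az":0,"jaw":-1},{"tx":0,"ty":0,"tz":0,"ax":0,"ay":0,"az":0,"jaw":-1}]'

```

```text
time: 23.0
ee_pos: [0.4865, 0.2234, 0.2095]
tcp_rot: [179.9, -0.1, 65.0]
wrist_force: [-2.1, -1.6, 12.2]
opening: 0.0496
grasp_force: 95.5
```

Still spring (about 16 mm of travel); continuing.

```bash
python3 -m handwheel '[{"tx":0,"ty":0,"tz":0.001,"ax":0,"ay":0,"az":0,"jaw":-1},{"tx":0,"ty":0,"tz":0,"ax":0,"ay":0,"az":0,"jaw":-1},{"tx":0,"ty":0,"tz":0.001,"ax":0,"ay":0,"az":0,"jaw":-1},{"tx":0,"ty":0,"tz":0,"ax":0,"ay":0,"az":0,"jaw":-1},{"tx":0,"ty":0,"tz":0.0005,"ax":0,"ay":0,"az":0,"jaw":-1},{"tx":0,"ty":0,"tz":0,"ax":0,"ay":0,"az":0,"jaw":-1},{"tx":0,"ty":0,"tz":0,"ax":0,"ay":0,"az":0,"jaw":-1},{"tx":0,"ty":0,"tz":0,"ax":0,"ay":0,"az":0,"jaw":-1},{"tx":0,"ty":0,"tz":0,"ax":0,"ay":0,"az":0,"jaw":-1},{"tx":0,"ty":0,"tz":0,"ax":0,"ay":0,"az":0,"jaw":-1}]'

```

```text
time: 24.25
ee_pos: [0.4865, 0.2234, 0.2072]
tcp_rot: [179.9, -0.1, 65.0]
wrist_force: [-2.2, -1.4, 13.2]
opening: 0.0497
grasp_force: 95.6
```

```bash
python3 -m handwheel '[{"tx":0,"ty":0,"tz":0.001,"ax":0,"ay":0,"az":0,"jaw":-1},{"tx":0,"ty":0,"tz":0,"ax":0,"ay":0,"az":0,"jaw":-1},{"tx":0,"ty":0,"tz":0.001,"ax":0,"ay":0,"az":0,"jaw":-1},{"tx":0,"ty":0,"tz":0,"ax":0,"ay":0,"az":0,"jaw":-1},{"tx":0,"ty":0,"tz":0.0005,"ax":0,"ay":0,"az":0,"jaw":-1},{"tx":0,"ty":0,"tz":0,"ax":0,"ay":0,"az":0,"jaw":-1},{"tx":0,"ty":0,"tz":0,"ax":0,"ay":0,"az":0,"jaw":-1},{"tx":0,"ty":0,"tz":0,"ax":0,"ay":0,"az":0,"jaw":-1},{"tx":0,"ty":0,"tz":0,"ax":0,"ay":0,"az":0,"jaw":-1},{"tx":0,"ty":0,"tz":0,"ax":0,"ay":0,"az":0,"jaw":-1}]'

```

```text
time: 25.5
ee_pos: [0.4865, 0.2234, 0.2048]
tcp_rot: [179.9, -0.1, 65.0]
wrist_force: [-1.8, -1.5, 12.8]
opening: 0.0497
grasp_force: 95.7
```

```bash
python3 -m handwheel '[{"tx":0,"ty":0,"tz":0.001,"ax":0,"ay":0,"az":0,"jaw":-1},{"tx":0,"ty":0,"tz":0,"ax":0,"ay":0,"az":0,"jaw":-1},{"tx":0,"ty":0,"tz":0.001,"ax":0,"ay":0,"az":0,"jaw":-1},{"tx":0,"ty":0,"tz":0,"ax":0,"ay":0,"az":0,"jaw":-1},{"tx":0,"ty":0,"tz":0.0005,"ax":0,"ay":0,"az":0,"jaw":-1},{"tx":0,"ty":0,"tz":0,"ax":0,"ay":0,"az":0,"jaw":-1},{"tx":0,"ty":0,"tz":0,"ax":0,"ay":0,"az":0,"jaw":-1},{"tx":0,"ty":0,"tz":0,"ax":0,"ay":0,"az":0,"jaw":-1},{"tx":0,"ty":0,"tz":0,"ax":0,"ay":0,"az":0,"jaw":-1},{"tx":0,"ty":0,"tz":0,"ax":0,"ay":0,"az":0,"jaw":-1}]'

```

```text
time: 26.75
ee_pos: [0.4866, 0.2235, 0.2041]
tcp_rot: [179.8, -0.2, 65.0]
wrist_force: [-5.0, -2.3, 25.9]
opening: 0.0499
grasp_force: 97.3
```

Stop met at about 22 mm of travel with roughly 26–29 N. I'll hold, then rise slowly.

```bash
python3 -m handwheel '[{"tx":0,"ty":0,"tz":0,"ax":0,"ay":0,"az":0,"jaw":-1},{"tx":0,"ty":0,"tz":0,"ax":0,"ay":0,"az":0,"jaw":-1},{"tx":0,"ty":0,"tz":0,"ax":0,"ay":0,"az":0,"jaw":-1},{"tx":0,"ty":0,"tz":0,"ax":0,"ay":0,"az":0,"jaw":-1},{"tx":0,"ty":0,"tz":0,"ax":0,"ay":0,"az":0,"jaw":-1},{"tx":0,"ty":0,"tz":0,"ax":0,"ay":0,"az":0,"jaw":-1},{"tx":0,"ty":0,"tz":-0.001,"ax":0,"ay":0,"az":0,"jaw":-1},{"tx":0,"ty":0,"tz":-0.001,"ax":0,"ay":0,"az":0,"jaw":-1},{"tx":0,"ty":0,"tz":-0.001,"ax":0,"ay":0,"az":0,"jaw":-1},{"tx":0,"ty":0,"tz":-0.001,"ax":0,"ay":0,"az":0,"jaw":-1}]'
python3 -m handwheel '[{"tx":0,"ty":0,"tz":-0.0015,"ax":0,"ay":0,"az":0,"jaw":-1},{"tx":0,"ty":0,"tz":-0.0015,"ax":0,"ay":0,"az":0,"jaw":-1},{"tx":0,"ty":0,"tz":-0.0015,"ax":0,"ay":0,"az":0,"jaw":-1},{"tx":0,"ty":0,"tz":-0.0015,"ax":0,"ay":0,"az":0,"jaw":-1},{"tx":0,"ty":0,"tz":-0.0015,"ax":0,"ay":0,"az":0,"jaw":-1},{"tx":0,"ty":0,"tz":-0.0015,"ax":0,"ay":0,"az":0,"jaw":-1},{"tx":0,"ty":0,"tz":-0.0015,"ax":0,"ay":0,"az":0,"jaw":-1},{"tx":0,"ty":0,"tz":-0.0015,"ax":0,"ay":0,"az":0,"jaw":-1},{"tx":0,"ty":0,"tz":-0.0015,"ax":0,"ay":0,"az":0,"jaw":-1},{"tx":0,"ty":0,"tz":-0.0015,"ax":0,"ay":0,"az":0,"jaw":-1}]'
python3 -m handwheel '[{"tx":0,"ty":0,"tz":-0.001,"ax":0,"ay":0,"az":0,"jaw":-1},{"tx":0,"ty":0,"tz":-0.001,"ax":0,"ay":0,"az":0,"jaw":-1},{"tx":0,"ty":0,"tz":-0.001,"ax":0,"ay":0,"az":0,"jaw":-1},{"tx":0,"ty":0,"tz":-0.001,"ax":0,"ay":0,"az":0,"jaw":-1},{"tx":0,"ty":0,"tz":-0.001,"ax":0,"ay":0,"az":0,"jaw":-1},{"tx":0,"ty":0,"tz":0,"ax":0,"ay":0,"az":0,"jaw":-1},{"tx":0,"ty":0,"tz":0,"ax":0,"ay":0,"az":0,"jaw":-1},{"tx":0,"ty":0,"tz":0,"ax":0,"ay":0,"az":0,"jaw":-1},{"tx":0,"ty":0,"tz":0,"ax":0,"ay":0,"az":0,"jaw":-1},{"tx":0,"ty":0,"tz":0,"ax":0,"ay":0,"az":0,"jaw":-1}]'
```

```text
time: 28.0
ee_pos: [0.4866, 0.2234, 0.2063]
tcp_rot: [179.9, -0.1, 65.0]
wrist_force: [-2.3, -0.7, 13.5]
opening: 0.0499
grasp_force: 95.7
time: 29.25
ee_pos: [0.4865, 0.2233, 0.2205]
tcp_rot: [179.9, -0.1, 65.0]
wrist_force: [-1.4, -1.0, 6.7]
opening: 0.0493
grasp_force: 95.1
time: 30.5
ee_pos: [0.4865, 0.2233, 0.2253]
tcp_rot: [179.9, -0.1, 65.0]
wrist_force: [-0.9, -0.7, 7.0]
opening: 0.0498
grasp_force: 94.9
```

```bash
python3 -m handwheel '[{"tx":0,"ty":0,"tz":-0.0005,"ax":0,"ay":0,"az":0,"jaw":-1},{"tx":0,"ty":0,"tz":0,"ax":0,"ay":0,"az":0,"jaw":-1},{"tx":0,"ty":0,"tz":-0.0005,"ax":0,"ay":0,"az":0,"jaw":-1},{"tx":0,"ty":0,"tz":0,"ax":0,"ay":0,"az":0,"jaw":-1},{"tx":0,"ty":0,"tz":0,"ax":0,"ay":0,"az":0,"jaw":-1},{"tx":0,"ty":0,"tz":0,"ax":0,"ay":0,"az":0,"jaw":-1},{"tx":0,"ty":0,"tz":0,"ax":0,"ay":0,"az":0,"jaw":-1},{"tx":0,"ty":0,"tz":0,"ax":0,"ay":0,"az":0,"jaw":-1},{"tx":0,"ty":0,"tz":0,"ax":0,"ay":0,"az":0,"jaw":-1},{"tx":0,"ty":0,"tz":0,"ax":0,"ay":0,"az":0,"jaw":-1}]'
```

```text
time: 31.75
ee_pos: [0.4865, 0.2233, 0.2262]
tcp_rot: [179.9, -0.1, 65.0]
wrist_force: [-0.7, -1.1, 5.9]
opening: 0.0495
grasp_force: 94.9
```

```bash
python3 -m handwheel '[{"tx":0,"ty":0,"tz":-0.0004,"ax":0,"ay":0,"az":0,"jaw":-1},{"tx":0,"ty":0,"tz":0,"ax":0,"ay":0,"az":0,"jaw":-1},{"tx":0,"ty":0,"tz":-0.0004,"ax":0,"ay":0,"az":0,"jaw":-1},{"tx":0,"ty":0,"tz":0,"ax":0,"ay":0,"az":0,"jaw":-1},{"tx":0,"ty":0,"tz":0,"ax":0,"ay":0,"az":0,"jaw":-1},{"tx":0,"ty":0,"tz":0,"ax":0,"ay":0,"az":0,"jaw":-1},{"tx":0,"ty":0,"tz":0,"ax":0,"ay":0,"az":0,"jaw":-1},{"tx":0,"ty":0,"tz":0,"ax":0,"ay":0,"az":0,"jaw":-1},{"tx":0,"ty":0,"tz":0,"ax":0,"ay":0,"az":0,"jaw":-1},{"tx":0,"ty":0,"tz":0,"ax":0,"ay":0,"az":0,"jaw":-1}]'
```

```text
time: 33.0
ee_pos: [0.4865, 0.2233, 0.2269]
tcp_rot: [179.9, -0.1, 65.0]
wrist_force: [-0.8, 0.4, 6.7]
opening: 0.0495
grasp_force: 94.8
```

```bash
python3 -m handwheel '[{"tx":0,"ty":0,"tz":-0.0005,"ax":0,"ay":0,"az":0,"jaw":-1},{"tx":0,"ty":0,"tz":0,"ax":0,"ay":0,"az":0,"jaw":-1},{"tx":0,"ty":0,"tz":-0.0005,"ax":0,"ay":0,"az":0,"jaw":-1},{"tx":0,"ty":0,"tz":0,"ax":0,"ay":0,"az":0,"jaw":-1},{"tx":0,"ty":0,"tz":0,"ax":0,"ay":0,"az":0,"jaw":-1},{"tx":0,"ty":0,"tz":0,"ax":0,"ay":0,"az":0,"jaw":-1},{"tx":0,"ty":0,"tz":0,"ax":0,"ay":0,"az":0,"jaw":-1},{"tx":0,"ty":0,"tz":0,"ax":0,"ay":0,"az":0,"jaw":-1},{"tx":0,"ty":0,"tz":0,"ax":0,"ay":0,"az":0,"jaw":-1},{"tx":0,"ty":0,"tz":0,"ax":0,"ay":0,"az":0,"jaw":-1}]'
```

```text
time: 34.25
ee_pos: [0.4861, 0.2231, 0.2269]
tcp_rot: [-180.0, 0.0, 65.0]
wrist_force: [4.6, 0.1, 2.1]
opening: 0.0492
grasp_force: 94.3
```

```bash
python3 -m handwheel '[{"tx":0,"ty":0,"tz":0,"ax":0,"ay":0,"az":0,"jaw":-1},{"tx":0,"ty":0,"tz":0,"ax":0,"ay":0,"az":0,"jaw":-1},{"tx":0,"ty":0,"tz":0,"ax":0,"ay":0,"az":0,"jaw":-1},{"tx":0,"ty":0,"tz":0,"ax":0,"ay":0,"az":0,"jaw":0.17},{"tx":0,"ty":0,"tz":0,"ax":0,"ay":0,"az":0,"jaw":0.2},{"tx":0,"ty":0,"tz":0,"ax":0,"ay":0,"az":0,"jaw":0.23},{"tx":0,"ty":0,"tz":0,"ax":0,"ay":0,"az":0,"jaw":0.26},{"tx":0,"ty":0,"tz":0,"ax":0,"ay":0,"az":0,"jaw":0.29},{"tx":0,"ty":0,"tz":0,"ax":0,"ay":0,"az":0,"jaw":0.32},{"tx":0,"ty":0,"tz":0,"ax":0,"ay":0,"az":0,"jaw":0.35}]' 20
python3 - <<'E'
from h import *
import cv2
f=lambda n,x,y:cv2.convertScaleAbs(cv2.resize(C[n]["color"][y:y+75,x:x+75,::-1],(400,400),interpolation=3),alpha=1.8,beta=15)
cv2.imwrite("pics/c3.png",f("scene",310,100))
E
```

```text
time: 35.5
ee_pos: [0.4861, 0.2232, 0.2269]
tcp_rot: [-180.0, 0.0, 65.0]
wrist_force: [-0.3, -0.6, 0.5]
opening: 0.0573
grasp_force: 0.0
```

View pics/c3.png

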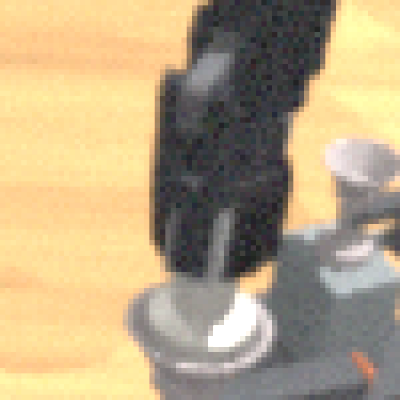

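The grip is seated in the dish, with its foot centred at about (205,315) inside the rim. The fingers are free: force is 0 and the opening is 57 mm. Next I open fully and rise straight up.

```bash
python3 -m handwheel '[{"tx":0,"ty":0,"tz":0,"ax":0,"ay":0,"az":0,"jaw":0.5},{"tx":0,"ty":0,"tz":0,"ax":0,"ay":0,"az":0,"jaw":0.7},{"tx":0,"ty":0,"tz":0,"ax":0,"ay":0,"az":0,"jaw":0.9},{"tx":0,"ty":0,"tz":0,"ax":0,"ay":0,"az":0,"jaw":0.9},{"tx":0,"ty":0,"tz":-0.01,"ax":0,"ay":0,"az":0,"jaw":0.9},{"tx":0,"ty":0,"tz":-0.02,"ax":0,"ay":0,"az":0,"jaw":0.9},{"tx":0,"ty":0,"tz":-0.03,"ax":0,"ay":0,"az":0,"jaw":0.9},{"tx":0,"ty":0,"tz":-0.03,"ax":0,"ay":0,"az":0,"jaw":0.9},{"tx":0,"ty":0,"tz":-0.03,"ax":0,"ay":0,"az":0,"jaw":0.9},{"tx":0,"ty":0,"tz":0,"ax":0,"ay":0,"az":0,"jaw":0.9}]'
python3 - <<'E'
from h import *
import cv2
cv2.imwrite("pics/c4.png",cv2.convertScaleAbs(cv2.resize(C["scene"]["color"][100:250,200:400,::-1],(800,600),interpolation=3),alpha=1.6))
E
```

```text
time: 36.85
ee_pos: [0.4866, 0.2234, 0.3497]
tcp_rot: [179.9, -0.2, 65.0]
wrist_force: [-0.2, -0.5, -0.3]
opening: 0.0816
grasp_force: 0.0
```

View pics/c4.png

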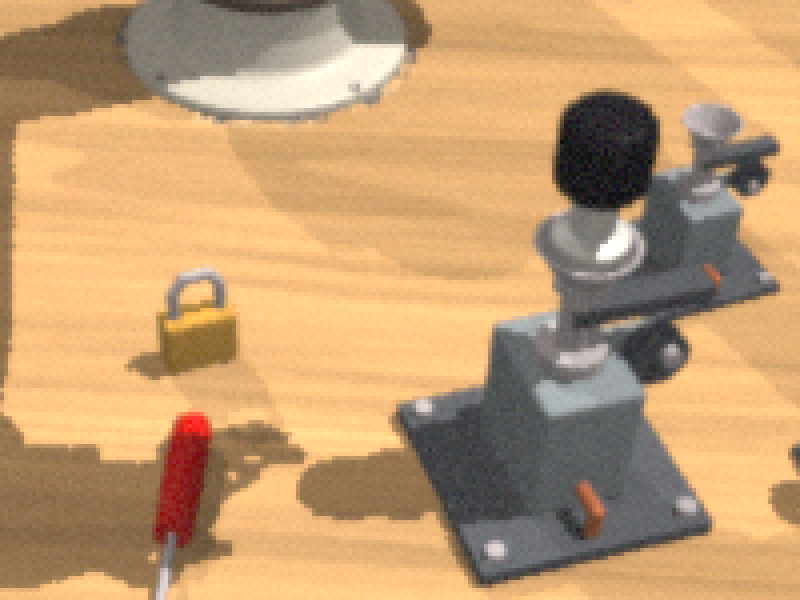

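The grip stands upright in the dish: head at (607,150), dish at (592,245), which fits a vertical axis in this view. The plunger is up and the bystanders are untouched.

```bash
python3 -c "
from workcell import workorder
print(workorder.job_done())"
```

```text
the job is handed in; nothing more can be done
None
```

The job is handed in, verdict not shown: I pressed the grip to the plunger's hard stop (about 22 mm, 26–29 N, held over a second) and raised it slowly; in the last picture the grip stands upright in the dish, with the plunger up and the padlock and screwdriver undisturbed (the oil bottle was out of view, but the arm never went near it).

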